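Find the rocking canister lid and press it home

TASK

Four canisters with bamboo lids stand on the pantry worktop. The lids look alike, but one is not fully on and rocks when it is pressed near its edge: press the lids near the edge with your fingertips until you have found the one that rocks, then push that one down in the middle until it is fully home and no longer rocks. Do not lift or take off any lid, and leave the things standing around where they are.

Things in the scene. Friction and masses are not known exactly. Their poses are not given: they have to be found in the camera images.
- lid_0: the leftmost (largest y) lid; round bamboo cap lid lying over a white canister's rim, one of four alike. Disc 98 mm across, 9 mm thick, top flat but for a thin groove 41 mm from the centre; skirt below 12 mm deep, 91 mm inside (3.5 mm play all round). About 120 g. Origin: centre of the disc's underside, z up; top 9 mm above it
- lid_1: the second from the left lid; same as lid_0. At the start all four lids lie level, origins 105 mm and tops 114 mm above the worktop, so height does not tell which is loose. Three rest on full broad rims and do not give. One, any of the four, sits only on a stiff stopper 20 mm across under its middle, 5 mm above its own canister's rim
- lid_2: the third from the left lid; same as lid_0. Loose lid pressed 30 to 40 mm from its centre (under 2 N is enough): it tips up to about 0.15 rad, the pressed edge giving 3 to 5 mm, and rights itself when let go; pressing the edge with up to 25 N does not seat it
- lid_3: the rightmost (smallest y) lid; same as lid_0. Loose lid pressed in its middle: above about 7 N (10 to 20 N is good) the stopper slides down 5 mm and stays; the lid is then home, resting on its rim, origin 100 mm and top 109 mm above the worktop (5 mm lower than the other three, whose rims are higher), and rocks no more
- canister_0: the leftmost (largest y) white ceramic canister, under lid_0; fixed, upright, 84 mm across, 100 mm high to its rim; origin at the centre of its foot on the worktop, z up
- canister_1: the second from the left white ceramic canister, under lid_1; fixed, upright, 84 mm across, 100 mm high to its rim; origin at the centre of its foot on the worktop, z up
- canister_2: the third from the left white ceramic canister, under lid_2; fixed, upright, 84 mm across, 100 mm high to its rim; origin at the centre of its foot on the worktop, z up
- canister_3: the rightmost (smallest y) white ceramic canister, under lid_3; fixed, upright, 84 mm across, 100 mm high to its rim; origin at the centre of its foot on the worktop, z up
- jigger: bystander: brass-coloured double-cone measure, 47 mm across, 101 mm high, standing behind the canisters; origin at the centre of its foot
- drink_can: bystander: slim drink can, 53 mm across, 135 mm high, standing behind the canisters; origin at the centre of its foot
- tumbler: bystander: clear tumbler, 73 mm across, 100 mm high, standing behind the canisters; origin at the centre of its foot
Things that resemble listed ones, but are neither listed nor needed, are in the scene too. Leave any grey look-alike of the lid_2 alone.

How it is judged:
By the outcome, as a careful person would: the job done as asked, in the order asked, and still so for the second after the job is handed in, with the robot touching nothing.
It also fails if it takes over 45 s, if anything falls off the work surface, if the arm or the gripper's body presses on something with over 40 N, if the wrist force passes 120 N, or if a joint passes its speed limit or range.

ROBOT

A 7-joint arm with a two-finger parallel gripper is mounted at the origin on a cart in front of the work surface, level with it; the furniture and walls round the work are solid. World frame = base frame: x ahead of the robot, y to its left, z up, the work surface at z = 0. Lengths are in m, angles in rad, forces in N, time in s.
With the tool pointing down it reaches from about 0.4 to 0.85 m from the base axis. Payload 10.4 kg.
Tool frame: the origin (TCP) lies midway between the tips of the shut fingers; the grasp point (between the pads) lies 19 mm behind it; z points along the fingers, y is the line along which they close (so a half turn about z gives the same grasp; the last joint's range is limited). The gripper opens to 87 mm and grips with 3 to 60 N. Pads are 19 mm wide; open, the fingers measure 117 mm over their backs; the gripper's body (75 mm by 190 mm) begins 51 mm behind the grasp point.
Start: joints at [-1.318, 0.332, -0.065, 1.46, 0.022, 1.35, -0.088], TCP at [0.17, 0.601, 0.223] pointing down, gripper open.
Joint ranges: [-2.6, 2.6], [-0.5, 2.12], [-1.47, 1.34], [0.16, 2.42], [-1.27, 4.41], [0.06, 2.06], [-2.6, 2.6]. Speed limits (rad/s): [2.22, 2.22, 2.79, 2.79, 3.14, 3.14, 3.14].

INTERFACE

Orientations are given as a unit quaternion [x, y, z, w].
In Python, from bench import r gives the robot as it stands.
- The arm moves only by the tool arm_command, never from a script. Its arguments are lists of equal length, an entry for each row: "xyz": the shift along the world's x, y, z in m, a list of three; "rot": the turn, a rotation vector about the world's x, y, z in rad, a list of three. In form: {"xyz": [[tx, ty, tz], ...], "rot": [[ax, ay, az], ...]}. A call has 1 to 20 rows; each row is the pose to reach, as a shift and turn from the pose commanded when the call began; what a row does not reach only later rows make up. A row lasts 1/12 s, in which the tool goes at most 41.7 mm and 7.16 degrees, less where a joint would pass 70% of its speed; a pose out of reach is approached as far as the arm can. A call with a gripper value outside its range is refused whole. "grip" is the opening, from 0 (shut) to 1 (fully open), set as the call begins (left out, the last holds). The fingers move at their own pace and stop on an object; "squeeze" is the grip in N (left out, the last holds). Time passes only in rows, so rows that repeat a pose let the fingers close. It gives the time, the measured TCP pose, the force, the opening and the grip force at its end, in the units of the state.
- r.read_state(): the state, without advancing time (a new reading comes with each control period).
- r.camera(name): name is "side" or "top"; returns the picture (400x640x3 uint8, red, green, blue); there is no depth.
- r.camera_model(name): a dict with "fx", "fy", "cx", "cy" (pixels), "k1" (the pictures are not rectified: a ray, as slopes to the right and down, at radius r is drawn at 1 + k1 r^2 times it, then the intrinsics apply), "T" (4x4, takes a point from camera to world coordinates). Camera axes: x right, y up, looking along -z (the intrinsics and any distortion apply to the point x, -y, -z); pixel columns grow to the right and rows downward; lengths in m; the calibration is good to about 2 mm. A picture is of the moment at which its call begins. camera_model takes no time and is no camera call.
- r.close_job(): hands the job in; it is judged then, once.
Trained networks look in the newest picture that a camera, given by its name, has taken for a name from the list of things; names that differ only in an ending like _2 or _b are one class to them, and where a whole thing is asked for, a point or a joint stands for the part that bears it (a point fixed in the world has none). Each returns a list of dicts, best first, with "conf" (0 to 1); they miss things now and then, are a little off and sometimes report something else, mostly with a low value. They report only what shows in the picture. A call takes as long as a camera call. They do not tell look-alikes from the thing itself.
- r.look_for(label, camera): "at" ([x, y, z] in m, in the coordinates of the camera as it stood for that picture, good to about 4 mm: the middle of the surface that is visible of it).
- r.spot_point(label, camera): "at" ([x, y, z] in m, in the coordinates of the camera as it stood for that picture, good to about 4 mm: a listed point, or the origin of a listed thing).
The state is a dict: "time": time; "joint_positions": joint angles; "joint_vel": joint speeds; "joint_torque": joint torques, N m; "ee_pos": TCP position; "eef_rot": TCP orientation; "ft_force": force on the tool from outside, world axes, zero at the start; "torque": the same for the moment, N m; "width": finger opening in m; "grip_force": force on a finger pad.
Only numpy, scipy, OpenCV 4.12 (cv2) and the standard library are available. Lean on these libraries where they do the work, as an engineer would, in place of code of your own. Each camera call takes 0.05 s, during which the arm holds its last target. There are 200 camera calls.

## Working session

There is one attempt and no reset: what is moved stays moved. The work goes in short steps, Python scripts to look and compute and a tool call to move; the robot and the scene stay as the last step left them, time stands still between calls to the robot, and variables do not carry over. Pictures are saved under pics/ and viewed, at most 10 in all, crops included, and the job is handed in when it is done.

Besides the shell and the picture viewer there is one more tool, called after "Request:" by a JSON object that holds its "fn" and its "kwargs", one argument or row to a line. arm_command: Moves the arm, as the interface text tells. Its arguments: {"type":"object","properties":{"xyz":{"type":"array"},"rot":{"type":"array"},"grip":{"type":"number"},"squeeze":{"type":"number"}},"required":["xyz","rot"]}

```bash
mkdir -p pics
python3 - <<'E'
from bench import r
import cv2,numpy as np
s=r.read_state();print(s['time'],s['ee_pos'],s['eef_rot'],s['ft_force'],s['width'])
for c in ['top','side']:
    im=r.camera(c);cv2.imwrite(f'pics/{c}0.png',im[:,:,::-1])
    m=r.camera_model(c);T=np.array(m['T']);print(c,T.round(3).tolist(),m['fx'],m['k1'])
    for l in ['lid_0','canister_0','jigger','drink_can','tumbler']:
        for f in (r.look_for,r.spot_point):
            for d in f(l,c): print(c,l,f.__name__,round(d['conf'],2),(T@np.r_[d['at'],1])[:3].round(4))
print(r.read_state()['time'])
E
```

```text
0.0 [0.170073   0.60101332 0.22172447] [ 1.37409333e-01  9.90514083e-01 -7.22432056e-04 -6.71389468e-05] [ 0.07523668  0.10755724 -0.34824502] 0.0870934245482758
top [[-0.026, 0.997, -0.071, 0.504], [-1.0, -0.025, 0.013, 0.067], [0.011, 0.071, 0.997, 1.029], [0.0, 0.0, 0.0, 1.0]] 397.3218572873701 -0.02485864226905049
top lid_0 call 0.95 [ 0.5362 -0.0915  0.1152]
top lid_0 call 0.78 [0.3993 0.0004 0.0196]
top lid_0 call 0.71 [0.5319 0.2475 0.1108]
top lid_0 call 0.62 [ 0.3906 -0.1631  0.0189]
top lid_0 call 0.56 [0.513  0.0919 0.1113]
top lid_0 call 0.9 [0.5283 0.2436 0.1   ]
top lid_0 call 0.8 [0.5152 0.0937 0.1035]
top lid_0 call 0.75 [ 0.4927 -0.2665  0.104 ]
top lid_0 call 0.71 [ 0.3885 -0.1612  0.0123]
top lid_0 call 0.69 [0.3984 0.0016 0.01  ]
top lid_0 call 0.6 [ 0.537  -0.0933  0.105 ]
top canister_0 call 0.5 [ 0.4968 -0.2243  0.0383]
top canister_0 call 0.47 [0.5281 0.2105 0.0164]
top canister_0 call 0.69 [ 0.492  -0.263   0.0024]
top canister_0 call 0.58 [ 0.5292  0.2505 -0.0038]
top canister_0 call 0.51 [ 0.5396 -0.095  -0.0009]
top canister_0 call 0.22 [ 0.6951  0.1987 -0
[... 1386 characters left out ...]
2137 0.0466]
side canister_0 call 0.71 [0.4893 0.0595 0.0476]
side canister_0 call 0.96 [0.5118 0.095  0.0006]
side canister_0 call 0.89 [ 0.4956 -0.2678  0.0019]
side canister_0 call 0.76 [0.5283 0.2428 0.0006]
side canister_0 call 0.69 [ 0.5388 -0.0986 -0.0007]
side jigger call 0.87 [0.6901 0.1816 0.0675]
side jigger call 0.58 [ 0.4644 -0.2952  0.0463]
side jigger call 0.58 [0.6971 0.1894 0.0022]
side jigger call 0.32 [ 0.4892 -0.2645  0.1069]
side drink_can call 0.38 [0.6894 0.1783 0.0668]
side drink_can call 0.61 [ 0.7028 -0.0283  0.0015]
side drink_can call 0.45 [ 0.705  -0.1733  0.0009]
side tumbler call 0.7 [ 0.6823 -0.19    0.0734]
side tumbler call 0.65 [ 0.7044 -0.1734 -0.0016]
1.1
```

View pics/top0.png

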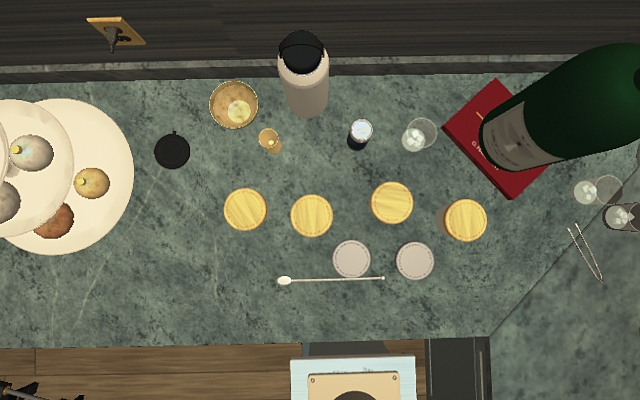

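View pics/side0.png

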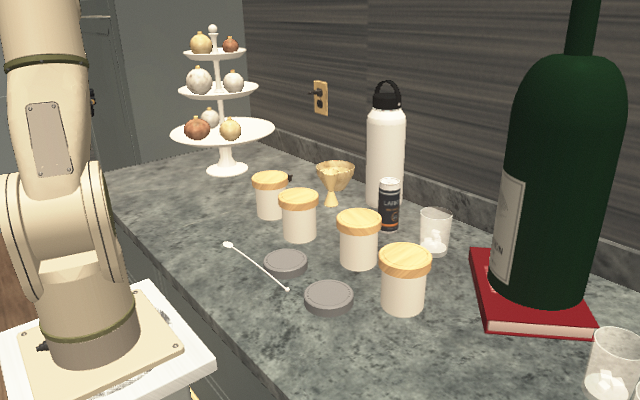

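```bash
cat > loc.py <<'E'
from bench import r
import cv2,numpy as np
def ray(c,uv,z):
    m=r.camera_model(c);T=np.array(m['T'])
    K=np.array([[m['fx'],0,m['cx']],[0,m['fy'],m['cy']],[0,0,1.]])
    p=cv2.undistortPoints(np.array([[uv]],float),K,np.array([m['k1'],0,0,0]))[0,0] 
    d=T[:3,:3]@[p[0],-p[1],-1]; o=T[:3,3]
    return o+d*(z-o[2])/d[2]
def lids(f,c,z=.114):
    im=cv2.imread(f);h=cv2.cvtColor(im,cv2.COLOR_BGR2HSV)
    k=cv2.inRange(h,(15,90,150),(30,255,255))
    k=cv2.morphologyEx(k,cv2.MORPH_OPEN,np.ones((3,3)))
    n,_,st,ce=cv2.connectedComponentsWithStats(k)
    for i in range(1,n):
        if st[i,4]>250: print(st[i].tolist(),ce[i].round(1),ray(c,ce[i],z).round(4))
E
python3 -c "
from loc import *
lids('pics/top0.png','top')"
```

```text
[211, 85, 47, 43, 1372] [234.  105.6] [0.7722 0.2688 0.114 ]
[259, 129, 22, 24, 334] [269.5 139.9] [0.6888 0.1867 0.114 ]
[74, 168, 32, 29, 715] [ 89.7 182.4] [0.5998 0.605  0.114 ]
[371, 182, 42, 42, 1416] [391.6 202.4] [ 0.5362 -0.0924  0.114 ]
[224, 188, 42, 43, 1442] [244.4 209. ] [0.5297 0.2467 0.114 ]
[290, 194, 43, 43, 1445] [311.3 215.3] [0.5114 0.0936 0.114 ]
[445, 199, 42, 43, 1407] [465.7 219.8] [ 0.4916 -0.2629  0.114 ]
```

Request:
{"fn": "arm_command", "kwargs": {
  "xyz": [
    [0.025, -0.028, 0],
    [0.05, -0.056, 0],
    [0.075, -0.084, 0],
    [0.1, -0.11, 0],
    [0.125, -0.138, 0],
    [0.15, -0.165, 0],
    [0.175, -0.192, 0],
    [0.2, -0.22, 0],
    [0.225, -0.247, 0],
    [0.25, -0.275, 0],
    [0.275, -0.302, 0],
    [0.3, -0.33, -0.03],
    [0.327, -0.357, -0.06],
    [0.327, -0.357, -0.08],
    [0.327, -0.357, -0.09],
    [0.327, -0.357, -0.09],
    [0.327, -0.357, -0.09]
  ],
  "rot": [
    [0, 0, 0],
    [0, 0, 0],
    [0, 0, 0],
    [0, 0, 0],
    [0, 0, 0],
    [0, 0, 0],
    [0, 0, 0],
    [0, 0, 0],
    [0, 0, 0],
    [0, 0, 0],
    [0, 0, 0],
    [0, 0, 0],
    [0, 0, 0],
    [0, 0, 0],
    [0, 0, 0],
    [0, 0, 0],
    [0, 0, 0]
  ],
  "grip": 0
}}

```text
time: 2.52
ee_pos: [0.4965, 0.2457, 0.1331]
eef_rot: [0.137, 0.991, 0.0, -0.0]
ft_force: [0.1, 0.4, -0.0]
width: 0.0004
grip_force: 0.0
```

Request:
{"fn": "arm_command", "kwargs": {
  "xyz": [
    [0, 0, -0.008],
    [0, 0, -0.014],
    [0, 0, -0.017],
    [0, 0, -0.019],
    [0, 0, -0.02],
    [0, 0, -0.02]
  ],
  "rot": [
    [0, 0, 0],
    [0, 0, 0],
    [0, 0, 0],
    [0, 0, 0],
    [0, 0, 0],
    [0, 0, 0]
  ]
}}

```text
time: 3.02
ee_pos: [0.4968, 0.2452, 0.1144]
eef_rot: [0.137, 0.991, 0.001, -0.0]
ft_force: [-8.0, -3.9, 17.2]
width: 0.0002
grip_force: 8.6
```

Request:
{"fn": "arm_command", "kwargs": {
  "xyz": [
    [0, 0, 0.008],
    [0, 0, 0.03],
    [-0.005, -0.035, 0.04],
    [-0.01, -0.07, 0.04],
    [-0.014, -0.105, 0.04],
    [-0.018, -0.14, 0.04],
    [-0.018, -0.152, 0.025],
    [-0.018, -0.152, 0.012],
    [-0.018, -0.152, 0.005],
    [-0.018, -0.152, 0.002],
    [-0.018, -0.152, 0.001],
    [-0.018, -0.152, 0.0],
    [-0.018, -0.152, 0.0]
  ],
  "rot": [
    [0, 0, 0],
    [0, 0, 0],
    [0, 0, 0],
    [0, 0, 0],
    [0, 0, 0],
    [0, 0, 0],
    [0, 0, 0],
    [0, 0, 0],
    [0, 0, 0],
    [0, 0, 0],
    [0, 0, 0],
    [0, 0, 0],
    [0, 0, 0]
  ]
}}

```text
time: 4.1
ee_pos: [0.4788, 0.0925, 0.1144]
eef_rot: [0.137, 0.991, -0.0, -0.001]
ft_force: [-11.8, -6.1, 21.7]
width: 0.0005
grip_force: 11.1
```

Request:
{"fn": "arm_command", "kwargs": {
  "xyz": [
    [0, 0, 0.008],
    [0, 0, 0.03],
    [0.005, -0.035, 0.04],
    [0.01, -0.07, 0.04],
    [0.015, -0.105, 0.04],
    [0.02, -0.14, 0.04],
    [0.025, -0.175, 0.04],
    [0.025, -0.186, 0.025],
    [0.025, -0.186, 0.012],
    [0.025, -0.186, 0.005],
    [0.025, -0.186, 0.002],
    [0.025, -0.186, 0.001],
    [0.025, -0.186, 0.0],
    [0.025, -0.186, 0.0]
  ],
  "rot": [
    [0, 0, 0],
    [0, 0, 0],
    [0, 0, 0],
    [0, 0, 0],
    [0, 0, 0],
    [0, 0, 0],
    [0, 0, 0],
    [0, 0, 0],
    [0, 0, 0],
    [0, 0, 0],
    [0, 0, 0],
    [0, 0, 0],
    [0, 0, 0],
    [0, 0, 0]
  ]
}}

```text
time: 5.27
ee_pos: [0.5046, -0.0929, 0.1131]
eef_rot: [0.137, 0.991, 0.0, 0.0]
ft_force: [-1.3, 1.1, 1.1]
width: 0.0004
grip_force: 0.8
```

Request:
{"fn": "arm_command", "kwargs": {
  "xyz": [
    [0, 0, -0.001],
    [0, 0, -0.002],
    [0, 0, -0.002],
    [0, 0, -0.002]
  ],
  "rot": [
    [0, 0, 0],
    [0, 0, 0],
    [0, 0, 0],
    [0, 0, 0]
  ]
}}

```text
time: 5.6
ee_pos: [0.5048, -0.0932, 0.1114]
eef_rot: [0.137, 0.991, 0.0, 0.001]
ft_force: [-1.9, 1.0, 5.0]
width: 0.0004
grip_force: 2.9
```

Request:
{"fn": "arm_command", "kwargs": {
  "xyz": [
    [0, 0, 0.008],
    [0, 0, 0.025],
    [0.016, 0, 0.025],
    [0.033, 0, 0.025],
    [0.033, 0, 0.025],
    [0.033, 0, 0.015],
    [0.033, 0, 0.008],
    [0.033, 0, 0.005],
    [0.033, 0, 0.003],
    [0.033, 0, 0.002],
    [0.033, 0, 0.002]
  ],
  "rot": [
    [0, 0, 0],
    [0, 0, 0],
    [0, 0, 0],
    [0, 0, 0],
    [0, 0, 0],
    [0, 0, 0],
    [0, 0, 0],
    [0, 0, 0],
    [0, 0, 0],
    [0, 0, 0],
    [0, 0, 0]
  ]
}}

```text
time: 6.52
ee_pos: [0.5368, -0.0937, 0.1124]
eef_rot: [0.138, 0.99, 0.0, -0.0]
ft_force: [-0.3, 0.3, 0.1]
width: 0.0005
grip_force: 0.0
```

Request:
{"fn": "arm_command", "kwargs": {
  "xyz": [
    [0, 0, -0.001],
    [0, 0, -0.001],
    [0, 0, -0.001]
  ],
  "rot": [
    [0, 0, 0],
    [0, 0, 0],
    [0, 0, 0]
  ]
}}

```text
time: 6.77
ee_pos: [0.5372, -0.0937, 0.1118]
eef_rot: [0.137, 0.991, 0.0, 0.0]
ft_force: [-1.8, 0.7, 2.6]
width: 0.0002
grip_force: 1.5
```

Run:
```python
from bench import r
import cv2
im=r.camera('side')
cv2.imwrite('pics/s1.png',cv2.resize(im[150:330,220:460,::-1],(720,540)))
```

```text
(no output)
```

View pics/s1.png

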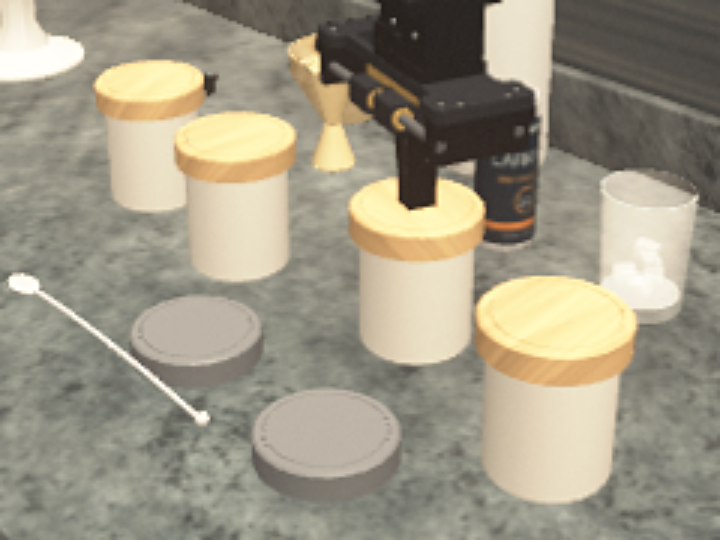

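The readings differ by about 2 mm between places, so lid_2's give is not yet certain. I'll press its edge deeper before pushing the middle.

Request:
{"fn": "arm_command", "kwargs": {
  "xyz": [
    [0, 0, 0.01],
    [0, 0, 0.02],
    [-0.017, 0, 0.02],
    [-0.033, 0, 0.02],
    [-0.033, 0, 0.01],
    [-0.033, 0, 0.003],
    [-0.033, 0, 0.001],
    [-0.033, 0, 0.001],
    [-0.033, 0, 0.001]
  ],
  "rot": [
    [0, 0, 0],
    [0, 0, 0],
    [0, 0, 0],
    [0, 0, 0],
    [0, 0, 0],
    [0, 0, 0],
    [0, 0, 0],
    [0, 0, 0],
    [0, 0, 0]
  ]
}}

```text
time: 7.57
ee_pos: [0.5046, -0.0936, 0.1126]
eef_rot: [0.137, 0.991, -0.0, -0.0]
ft_force: [-0.4, -1.1, -0.3]
width: 0.0003
grip_force: 0.0
```

Request:
{"fn": "arm_command", "kwargs": {
  "xyz": [
    [0, 0, -0.001],
    [0, 0, -0.001],
    [0, 0, -0.001]
  ],
  "rot": [
    [0, 0, 0],
    [0, 0, 0],
    [0, 0, 0]
  ]
}}

```text
time: 7.82
ee_pos: [0.5045, -0.0936, 0.1117]
eef_rot: [0.137, 0.991, 0.0, 0.0]
ft_force: [0.7, 0.5, -0.1]
width: 0.0005
grip_force: 0.2
```

Request:
{"fn": "arm_command", "kwargs": {
  "xyz": [
    [0, 0, -0.001],
    [0, 0, -0.001],
    [0, 0, -0.001]
  ],
  "rot": [
    [0, 0, 0],
    [0, 0, 0],
    [0, 0, 0]
  ]
}}

```text
time: 8.07
ee_pos: [0.5042, -0.0936, 0.1106]
eef_rot: [0.137, 0.991, 0.0, 0.0]
ft_force: [-1.4, -0.6, 1.5]
width: 0.0004
grip_force: 0.6
```

Request:
{"fn": "arm_command", "kwargs": {
  "xyz": [
    [0, 0, -0.001],
    [0, 0, -0.001],
    [0, 0, -0.001]
  ],
  "rot": [
    [0, 0, 0],
    [0, 0, 0],
    [0, 0, 0]
  ]
}}

```text
time: 8.32
ee_pos: [0.5044, -0.0937, 0.11]
eef_rot: [0.137, 0.991, 0.0, 0.0]
ft_force: [-2.0, -0.5, 5.7]
width: 0.0005
grip_force: 2.8
```

Request:
{"fn": "arm_command", "kwargs": {
  "xyz": [
    [0, 0, -0.001],
    [0, 0, -0.001],
    [0, 0, -0.001]
  ],
  "rot": [
    [0, 0, 0],
    [0, 0, 0],
    [0, 0, 0]
  ]
}}

```text
time: 8.57
ee_pos: [0.5048, -0.0937, 0.1095]
eef_rot: [0.137, 0.991, 0.0, 0.001]
ft_force: [-2.5, 0.3, 8.7]
width: 0.0002
grip_force: 4.7
```

Run:
```python
from bench import r
import cv2
im=r.camera('side')
cv2.imwrite('pics/s2.png',cv2.resize(im[150:330,220:460,::-1],(720,540)))
```

```text
(no output)
```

View pics/s2.png

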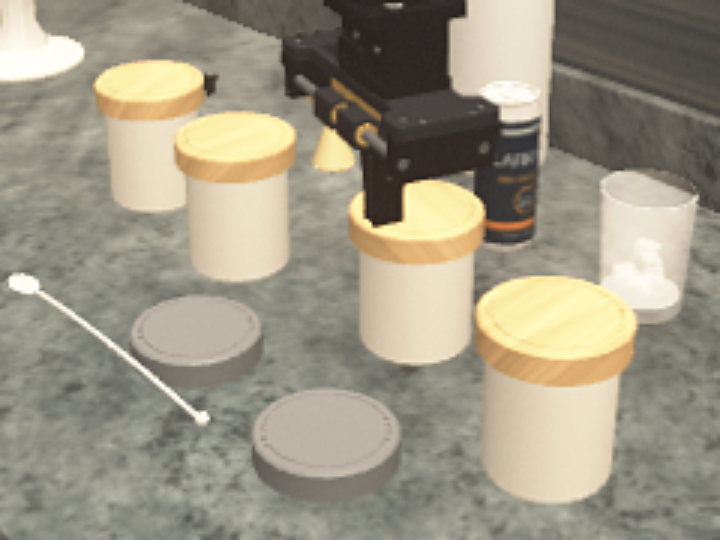

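Request:
{"fn": "arm_command", "kwargs": {
  "xyz": [
    [0, 0, 0.01],
    [0, 0, 0.03],
    [-0.01, -0.035, 0.04],
    [-0.02, -0.07, 0.04],
    [-0.03, -0.105, 0.04],
    [-0.04, -0.14, 0.04],
    [-0.045, -0.17, 0.04],
    [-0.045, -0.17, 0.025],
    [-0.045, -0.17, 0.014],
    [-0.045, -0.17, 0.008],
    [-0.045, -0.17, 0.006],
    [-0.045, -0.17, 0.005],
    [-0.045, -0.17, 0.005]
  ],
  "rot": [
    [0, 0, 0],
    [0, 0, 0],
    [0, 0, 0],
    [0, 0, 0],
    [0, 0, 0],
    [0, 0, 0],
    [0, 0, 0],
    [0, 0, 0],
    [0, 0, 0],
    [0, 0, 0],
    [0, 0, 0],
    [0, 0, 0],
    [0, 0, 0]
  ]
}}

```text
time: 9.7
ee_pos: [0.4588, -0.2625, 0.1144]
eef_rot: [0.137, 0.991, 0.001, -0.001]
ft_force: [-10.0, 1.8, 15.0]
width: 0.0003
grip_force: 7.9
```

Request:
{"fn": "arm_command", "kwargs": {
  "xyz": [
    [0, 0, -0.001],
    [0, 0, -0.001],
    [0, 0, -0.001]
  ],
  "rot": [
    [0, 0, 0],
    [0, 0, 0],
    [0, 0, 0]
  ]
}}

```text
time: 9.95
ee_pos: [0.4589, -0.2625, 0.1144]
eef_rot: [0.137, 0.991, 0.001, -0.001]
ft_force: [-14.2, 4.5, 26.4]
width: 0.0004
grip_force: 13.5
```

Request:
{"fn": "arm_command", "kwargs": {
  "xyz": [
    [0, 0, 0.01],
    [0, 0, 0.03],
    [0.016, 0.035, 0.035],
    [0.032, 0.07, 0.035],
    [0.048, 0.105, 0.035],
    [0.064, 0.14, 0.035],
    [0.078, 0.17, 0.035],
    [0.078, 0.17, 0.02],
    [0.078, 0.17, 0.008],
    [0.078, 0.17, 0.003],
    [0.078, 0.17, 0.001],
    [0.078, 0.17, -0.001],
    [0.078, 0.17, -0.001],
    [0.078, 0.17, -0.001]
  ],
  "rot": [
    [0, 0, 0],
    [0, 0, 0],
    [0, 0, 0],
    [0, 0, 0],
    [0, 0, 0],
    [0, 0, 0],
    [0, 0, 0],
    [0, 0, 0],
    [0, 0, 0],
    [0, 0, 0],
    [0, 0, 0],
    [0, 0, 0],
    [0, 0, 0],
    [0, 0, 0]
  ]
}}

```text
time: 11.12
ee_pos: [0.5372, -0.0943, 0.112]
eef_rot: [0.138, 0.99, 0.0, 0.0]
ft_force: [-0.3, 0.3, 0.7]
width: 0.0007
grip_force: 0.0
```

Request:
{"fn": "arm_command", "kwargs": {
  "xyz": [
    [0, 0, -0.001],
    [0, 0, -0.002],
    [0, 0, -0.002],
    [0, 0, -0.002]
  ],
  "rot": [
    [0, 0, 0],
    [0, 0, 0],
    [0, 0, 0],
    [0, 0, 0]
  ]
}}

```text
time: 11.45
ee_pos: [0.5372, -0.0937, 0.1097]
eef_rot: [0.138, 0.991, 0.0, 0.0]
ft_force: [-0.3, 0.3, 0.3]
width: 0.0006
grip_force: 0.2
```

Request:
{"fn": "arm_command", "kwargs": {
  "xyz": [
    [0, 0, -0.001],
    [0, 0, -0.002],
    [0, 0, -0.002],
    [0, 0, -0.002]
  ],
  "rot": [
    [0, 0, 0],
    [0, 0, 0],
    [0, 0, 0],
    [0, 0, 0]
  ]
}}

```text
time: 11.78
ee_pos: [0.5373, -0.0936, 0.1094]
eef_rot: [0.138, 0.99, 0.001, 0.0]
ft_force: [-8.5, 1.2, 20.7]
width: 0.0006
grip_force: 10.4
```

Request:
{"fn": "arm_command", "kwargs": {
  "xyz": [
    [0, 0, 0.01],
    [0, 0, 0.02],
    [-0.017, 0, 0.02],
    [-0.033, 0, 0.02],
    [-0.033, 0, 0.01],
    [-0.033, 0, 0.004],
    [-0.033, 0, 0.001],
    [-0.033, 0, 0.0],
    [-0.033, 0, 0.0],
    [-0.033, 0, 0.0]
  ],
  "rot": [
    [0, 0, 0],
    [0, 0, 0],
    [0, 0, 0],
    [0, 0, 0],
    [0, 0, 0],
    [0, 0, 0],
    [0, 0, 0],
    [0, 0, 0],
    [0, 0, 0],
    [0, 0, 0]
  ]
}}

```text
time: 12.62
ee_pos: [0.5043, -0.0933, 0.1093]
eef_rot: [0.137, 0.991, 0.001, -0.001]
ft_force: [-15.5, 3.1, 30.3]
width: 0.0003
grip_force: 14.9
```

Request:
{"fn": "arm_command", "kwargs": {
  "xyz": [
    [0, 0, 0.01],
    [0, 0, 0.02],
    [0.017, 0.017, 0.02],
    [0.033, 0.032, 0.02],
    [0.033, 0.032, 0.01],
    [0.033, 0.032, 0.004],
    [0.033, 0.032, 0.001],
    [0.033, 0.032, 0.0],
    [0.033, 0.032, 0.0],
    [0.033, 0.032, 0.0]
  ],
  "rot": [
    [0, 0, 0],
    [0, 0, 0],
    [0, 0, 0],
    [0, 0, 0],
    [0, 0, 0],
    [0, 0, 0],
    [0, 0, 0],
    [0, 0, 0],
    [0, 0, 0],
    [0, 0, 0]
  ]
}}

```text
time: 13.45
ee_pos: [0.5374, -0.0611, 0.1094]
eef_rot: [0.138, 0.99, 0.001, 0.0]
ft_force: [-7.4, 5.5, 21.9]
width: 0.0004
grip_force: 10.4
```

Request:
{"fn": "arm_command", "kwargs": {
  "xyz": [
    [0, 0, 0.01],
    [0, 0, 0.02],
    [0, -0.032, 0.02],
    [0, -0.064, 0.02],
    [0, -0.064, 0.01],
    [0, -0.064, 0.004],
    [0, -0.064, 0.001],
    [0, -0.064, 0.0],
    [0, -0.064, 0.0],
    [0, -0.064, 0.0]
  ],
  "rot": [
    [0, 0, 0],
    [0, 0, 0],
    [0, 0, 0],
    [0, 0, 0],
    [0, 0, 0],
    [0, 0, 0],
    [0, 0, 0],
    [0, 0, 0],
    [0, 0, 0],
    [0, 0, 0]
  ]
}}

```text
time: 14.28
ee_pos: [0.5365, -0.1269, 0.1094]
eef_rot: [0.138, 0.99, -0.001, -0.0]
ft_force: [-12.2, -5.3, 22.4]
width: 0.0006
grip_force: 11.3
```

Request:
{"fn": "arm_command", "kwargs": {
  "xyz": [
    [0, 0, 0.01],
    [0, 0, 0.04],
    [0, 0, 0.08],
    [0, 0, 0.12],
    [0, 0, 0.15],
    [0, 0, 0.15],
    [0, 0, 0.15],
    [0, 0, 0.15]
  ],
  "rot": [
    [0, 0, 0],
    [0, 0, 0],
    [0, 0, 0],
    [0, 0, 0],
    [0, 0, 0],
    [0, 0, 0],
    [0, 0, 0],
    [0, 0, 0]
  ]
}}

```text
time: 14.95
ee_pos: [0.537, -0.1247, 0.2571]
eef_rot: [0.137, 0.991, 0.0, -0.0]
ft_force: [-0.8, -0.1, -0.4]
width: 0.0008
grip_force: 0.0
```

Run:
```python
from bench import r
import cv2
im=r.camera('side')
cv2.imwrite('pics/s3.png',cv2.resize(im[150:330,220:460,::-1],(720,540)))
```

```text
(no output)
```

View pics/s3.png

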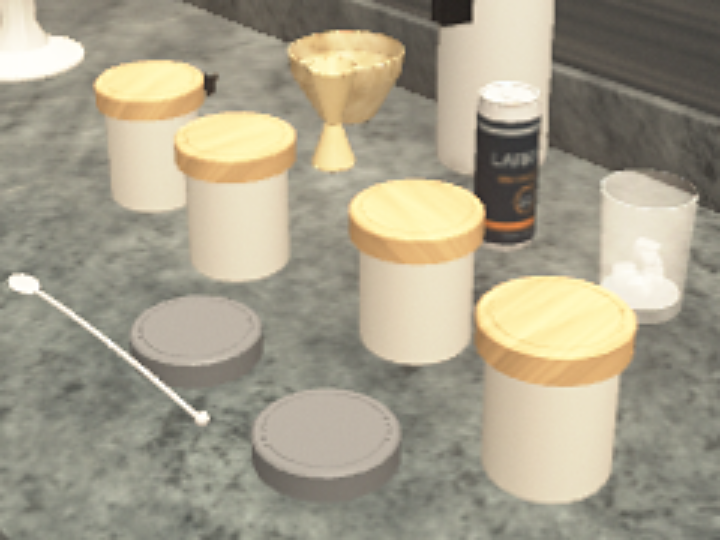

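All four lids are level, the one at crop pixel (417,220) sits flat, nothing around has moved, and the gripper is clear.

```bash
python3 -c "
from bench import r
print(r.close_job())"
```

```text
the job is handed in; nothing more can be done
None
```

lid_2 was the one that rocked; it is now home (top at 109 mm, three edge points firm at 22–30 N) and the job is handed in, though it had already dropped to about that height before the deliberate middle push, apparently during my lighter test presses at its edge and middle.

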